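# Sort persimmons after peeling

## Task

Sort the five persimmons that stand loose on the table: the two peeled ones go in the blue tray, the two unpeeled ones in the green tray and the mouldy one in the black tray, each centred upright, leaves or disc up, on a white pad of its own. Handle the mouldy one last, only when the other four are in place, so that it spoils none of them. Set the fruit down gently rather than dropping it, and leave the white bowl and the tape roll where they are.

Things in the scene. Friction and masses are not known exactly. Their poses are not given: they have to be found in the camera images.
- peeled_a: A peeled persimmon, pale yellow all round, with a small dark brown disc on top. Same body as the others: 60 mm across at its widest (between 17 and 30 mm above its underside), 45 mm high, flat 42 mm foot, round about its axis, firm, about 0.13 kg. Origin: centre of its underside; z up through the top. It stands on the table.
- peeled_b: A peeled persimmon, pale yellow all round, with a small dark brown disc on top. Same body as the others: 60 mm across at its widest (between 17 and 30 mm above its underside), 45 mm high, flat 42 mm foot, round about its axis, firm, about 0.13 kg. Origin: centre of its underside; z up through the top. It stands on the table; interchangeable with peeled_a.
- unpeeled_a: An unpeeled persimmon, deep orange skin, with four green leaves and a 5 mm stem stub on top. Same body as the others: 60 mm across at its widest (between 17 and 30 mm above its underside), 45 mm high, flat 42 mm foot, round about its axis, firm, about 0.13 kg. Origin: centre of its underside; z up through the top. It stands on the table.
- unpeeled_b: An unpeeled persimmon, deep orange skin, with four green leaves and a 5 mm stem stub on top. Same body as the others: 60 mm across at its widest (between 17 and 30 mm above its underside), 45 mm high, flat 42 mm foot, round about its axis, firm, about 0.13 kg. Origin: centre of its underside; z up through the top. It stands on the table; interchangeable with unpeeled_a.
- mouldy: A mouldy persimmon, dark brown, with pale grey-green mould blotches on top and around the shoulder. Same body as the others: 60 mm across at its widest (between 17 and 30 mm above its underside), 45 mm high, flat 42 mm foot, round about its axis, firm, about 0.13 kg. Origin: centre of its underside; z up through the top. It stands on the table.
- blue_tray: A light blue shallow tray, 220 mm long (its own y) by 140 mm wide (its own x), with walls 4 mm thick and 22 mm high, fixed to the table and set at a varying yaw. Origin: centre of its underside, on the table; z up. Two round white pads, 72 mm across, lie on its floor at y = -52 mm and y = +52 mm, x = 0 in the tray's frame; their tops are 7 mm above the table. Place of the peeled fruit, one to a pad.
- green_tray: A dark green shallow tray, 220 mm long (its own y) by 140 mm wide (its own x), with walls 4 mm thick and 22 mm high, fixed to the table and set at a varying yaw. Origin: centre of its underside, on the table; z up. Two round white pads, 72 mm across, lie on its floor at y = -52 mm and y = +52 mm, x = 0 in the tray's frame; their tops are 7 mm above the table. Place of the unpeeled fruit, one to a pad.
- black_tray: A black shallow tray, 140 mm square, with walls 4 mm thick and 22 mm high, fixed to the table and set at a varying yaw. Origin: centre of its underside, on the table; z up. One round white pad, 72 mm across, lies at the centre of its floor; its top is 7 mm above the table. Place of the mouldy fruit.
- calyx_cup: A bystander: small white ceramic bowl, 58 mm across, 45 mm high, standing loose beside a tray. Origin: centre of its underside.
- tape_roll: A bystander: orange roll of tape lying flat and loose beside a tray, 56 mm across with a 36 mm hole, 24 mm high. Origin: centre of its underside.
Not all that is in view belongs to the job. What is shaped like the peeled_a but pink or purple is not meant.

How it is judged:
On the way, in this order (a step that is already met when the one before it is completed fails the run):
1. the two peeled and the two unpeeled fruit stand released on the pads of their own trays, the mouldy one still within 40 mm of where it began (x of peeled_a in the frame of blue_tray between -0.014 and 0.014 m and (y of peeled_a in the frame of blue_tray between -0.066 and -0.038 m or y of peeled_a in the frame of blue_tray between 0.038 and 0.066 m) and z of peeled_a in the frame of blue_tray between 0.002 and 0.012 m and angle between each of peeled_a, peeled_b, unpeeled_a, unpeeled_b's own z axis and vertical below 0.2 rad and contact force between each of peeled_a, peeled_b, unpeeled_a, unpeeled_b and the fingers below 0.05 N and linear speed of each of peeled_a, peeled_b, unpeeled_a, unpeeled_b below 0.03 m/s and angular speed of each of peeled_a, peeled_b, unpeeled_a, unpeeled_b below 0.3 rad/s and x of peeled_b in the frame of blue_tray between -0.014 and 0.014 m and (y of peeled_b in the frame of blue_tray between -0.066 and -0.038 m or y of peeled_b in the frame of blue_tray between 0.038 and 0.066 m) and z of peeled_b in the frame of blue_tray between 0.002 and 0.012 m and x of unpeeled_a in the frame of green_tray between -0.014 and 0.014 m and (y of unpeeled_a in the frame of green_tray between -0.066 and -0.038 m or y of unpeeled_a in the frame of green_tray between 0.038 and 0.066 m) and z of unpeeled_a in the frame of green_tray between 0.002 and 0.012 m and x of unpeeled_b in the frame of green_tray between -0.014 and 0.014 m and (y of unpeeled_b in the frame of green_tray between -0.066 and -0.038 m or y of unpeeled_b in the frame of green_tray between 0.038 and 0.066 m) and z of unpeeled_b in the frame of green_tray between 0.002 and 0.012 m and distance of mouldy from where it was at the start of the episode below 0.04 m), for 0.2 s.
2. the mouldy fruit stands released on the pad of the black tray (x of mouldy in the frame of black_tray between -0.014 and 0.014 m and y of mouldy in the frame of black_tray between -0.014 and 0.014 m and z of mouldy in the frame of black_tray between 0.002 and 0.012 m and angle between mouldy's own z axis and vertical below 0.2 rad and contact force between mouldy and the fingers below 0.05 N and linear speed of mouldy below 0.03 m/s and angular speed of mouldy below 0.3 rad/s), for 0.2 s.
At the end, for the whole second after the job is handed in: Each fruit upright (tilt under 0.2 rad) on its own pad, peeled in blue, unpeeled in green, mouldy in black tray, within 14 mm of the pad centre along each tray axis, underside within 5 mm of the pad top, released and at rest (all of step 2 and x of peeled_a in the frame of blue_tray between -0.014 and 0.014 m and (y of peeled_a in the frame of blue_tray between -0.066 and -0.038 m or y of peeled_a in the frame of blue_tray between 0.038 and 0.066 m) and z of peeled_a in the frame of blue_tray between 0.002 and 0.012 m and angle between each of peeled_a, peeled_b, unpeeled_a, unpeeled_b's own z axis and vertical below 0.2 rad and contact force between each of peeled_a, peeled_b, unpeeled_a, unpeeled_b and the fingers below 0.05 N and linear speed of each of peeled_a, peeled_b, unpeeled_a, unpeeled_b below 0.03 m/s and angular speed of each of peeled_a, peeled_b, unpeeled_a, unpeeled_b below 0.3 rad/s and x of peeled_b in the frame of blue_tray between -0.014 and 0.014 m and (y of peeled_b in the frame of blue_tray between -0.066 and -0.038 m or y of peeled_b in the frame of blue_tray between 0.038 and 0.066 m) and z of peeled_b in the frame of blue_tray between 0.002 and 0.012 m and x of unpeeled_a in the frame of green_tray between -0.014 and 0.014 m and (y of unpeeled_a in the frame of green_tray between -0.066 and -0.038 m or y of unpeeled_a in the frame of green_tray between 0.038 and 0.066 m) and z of unpeeled_a in the frame of green_tray between 0.002 and 0.012 m and x of unpeeled_b in the frame of green_tray between -0.014 and 0.014 m and (y of unpeeled_b in the frame of green_tray between -0.066 and -0.038 m or y of unpeeled_b in the frame of green_tray between 0.038 and 0.066 m) and z of unpeeled_b in the frame of green_tray between 0.002 and 0.012 m); the robot touches nothing.
It fails at once if the bowl or the tape roll is shifted by more than 30 mm (distance of any of calyx_cup, tape_roll from where it was at the start of the episode above 0.03 m).
It fails at once if a fruit is dropped (let go and falling or flying faster than 0.8 m/s, a fall of some 30 mm) ((linear speed of peeled_a above 0.8 m/s and contact force between peeled_a and the fingers below 0.05 N) or (linear speed of peeled_b above 0.8 m/s and contact force between peeled_b and the fingers below 0.05 N) or (linear speed of unpeeled_a above 0.8 m/s and contact force between unpeeled_a and the fingers below 0.05 N) or (linear speed of unpeeled_b above 0.8 m/s and contact force between unpeeled_b and the fingers below 0.05 N) or (linear speed of mouldy above 0.8 m/s and contact force between mouldy and the fingers below 0.05 N)).
It fails at once if a fruit is slammed into a tray (contact force on a tray above 50 N) (contact force between any of blue_tray, green_tray, black_tray and anything else above 50 N).
It also fails if it takes over 125 s, if anything falls off the work surface, if the arm or the gripper's body presses on something with over 40 N, if the wrist force passes 120 N, or if a joint passes its speed limit or range.

## Robot

A 6-joint arm with a two-finger parallel gripper is mounted at the origin on the work surface. World frame = base frame: x ahead of the robot, y to its left, z up, the work surface at z = 0. Lengths are in m, angles in rad, forces in N, time in s.
With the tool pointing down it reaches from about 0.275 to 1 m from the base axis. Payload 8.4 kg.
Tool frame: the origin (TCP) lies between the finger pads; the fingertips stand 11 mm ahead of it and the grasp point (between the pads) lies 8 mm behind it; z points along the fingers, x is the direction in which the jaws open and shut, and the axes are right-handed (so a half turn about z gives the same grasp; the last joint's range is limited). The gripper opens to 85 mm and grips with 20 to 120 N. Pads are 22 mm wide; open, the fingers measure 114 mm over their backs; the gripper's body (76 mm by 85 mm) begins 54 mm behind the grasp point. The pads swing forward as they close: fully open they stand 13 mm farther back than shut.
Start: joints at [1.157, 0.353, 1.633, -0, 1.155, -0.002], TCP at [0.25, 0.573, 0.242] pointing down, gripper open.
Joint ranges: [-2.63, 2.63], [-0.92, 2.1], [0.06, 2.66], [-1.3, 4.44], [0, 2.69], [-3.02, 3.02]. Speed limits (rad/s): [2.22, 2.22, 2.79, 3.14, 3.14, 3.14].

## Interface

Orientations are given as a unit quaternion [w, x, y, z].
In Python, from cell import readout, vision, job gives the robot as it stands. The module is installed in compiled form; this text tells all that it offers.
- The arm moves only by the tool play_rows, never from a script. Its argument "steps" is a list that holds one entry, the list of rows, each a list of 6 numbers: the shift along the tool's x, y, z in cm, then the turn, a rotation vector about the tool's x, y, z in rad. In form: [[[x, y, z, rx, ry, rz], ...]]. A call has exactly 5 rows; each row is the pose to reach, as a shift and turn from the pose commanded when the call began, along the tool's axes at that moment; what a row does not reach only later rows make up. A row lasts 1/10 s, in which the tool goes at most 50 mm and 8.59 degrees, less where a joint would pass 70% of its speed; a pose out of reach is approached as far as the arm can. A call with a gripper value outside its range is refused whole. "grip" is the gripper's target within -1 to 1 (fully open at 1, half-way at 0, shut at -1), set as the call begins (left out, the last holds). The fingers move at their own pace and stop on an object; "newtons" is the grip in N (left out, the last holds). Time passes only in rows, so rows that repeat a pose let the fingers close, or fill a call up. It gives the time, the measured TCP pose, the force and the opening at its end, in the units of the state.
- readout.observe(): the state, without advancing time (a new reading comes with each control period).
- vision.read_camera(name): name is "side" or "top" or "wrist"; returns a dict with "img" (480x640x3 uint8, red, green, blue), "fx", "fy", "cx", "cy" (pixels), "pose" (4x4, takes a point from camera to world coordinates); the wrist camera has in their place "tool_from_camera" (4x4, takes a point from camera to tool coordinates, whose origin is the TCP and whose axes are the tool frame's). Camera axes: x right, y up, looking along -z (the intrinsics and any distortion apply to the point x, -y, -z); pixel columns grow to the right and rows downward; lengths in m; the calibration is good to about 2 mm. A picture is of the moment at which its call begins: read the wrist's pose just before it. There is no depth.
- job.job_done(): hands the job in, once; it reports no verdict.
The state is a dict: "t": time; "qpos": joint angles; "joint_velocities": joint speeds; "joint_efforts": joint torques, N m; "eef_pos": TCP position; "tcp_rot": TCP orientation; "wrist_force": force on the tool from outside, world axes, zero at the start; "ft_torque": the same for the moment, N m; "grip_width": opening from 0.0 (shut) to 1.0 (fully open).
Only numpy, scipy, OpenCV 4.12 (cv2) and the standard library are available. Lean on these libraries where they do the work, as an engineer would, in place of code of your own. Each camera call takes 0.05 s, during which the arm holds its last target. There are 200 camera calls.

## Working session

There is one attempt and no reset: what is moved stays moved. The work goes in short steps, Python scripts to look and compute and a tool call to move; the robot and the scene stay as the last step left them, time stands still between calls to the robot, and variables do not carry over. Pictures are saved under pics/ and viewed, about 12 in all and at most 16, crops included, and the job is handed in when it is done.

Besides the shell and the picture viewer there is one more tool, called after "Emit:" by a JSON object that holds its "fn" and its "kwargs", one argument or row to a line. play_rows: Moves the arm, as the interface text tells. Its arguments: {"type":"object","properties":{"steps":{"type":"array","items":{"type":"array","items":{"type":"array","items":{"type":"number"}}}},"grip":{"type":"number"},"newtons":{"type":"number"}},"required":["steps"]}

```bash
mkdir -p pics; python3 - <<'E'
from cell import readout, vision
import cv2, pickle
s=readout.observe(); print(s)
d={}
for n in ("top","side"):
    c=vision.read_camera(n); d[n]=c; cv2.imwrite(f"pics/{n}0.png",cv2.cvtColor(c["img"],cv2.COLOR_RGB2BGR))
    print(n,{k:v for k,v in c.items() if k!="img"})
pickle.dump(d,open("cam0.pkl","wb"))
E
```

```text
{'t': 0.0, 'qpos': array([ 1.15662067e+00,  3.53658119e-01,  1.63413665e+00, -1.80797234e-06,
        1.15518352e+00, -2.43904144e-03]), 'joint_velocities': array([ 1.41242444e-03,  5.61232660e-04, -1.93351356e-05,  9.25496762e-05,
       -2.76577396e-04, -1.70885390e-04]), 'joint_efforts': array([ 1.60943488e-03, -6.05253053e+01, -3.42067838e+01,  1.21258527e-04,
        9.37673118e-03, -7.44152601e-06]), 'eef_pos': array([0.24996466, 0.57233826, 0.24155436]), 'tcp_rot': array([ 3.78686651e-04,  8.36719806e-01,  5.47630794e-01, -5.80168092e-04]), 'wrist_force': array([ 0.06033821,  0.57893437, -0.0603583 ]), 'ft_torque': array([-0.00507041, -0.0143701 , -0.04479082]), 'grip_width': 1.0028902512243945}
top {'fx': 558.005625984163, 'fy': 558.005625984163, 'cx': 316.78013049938164, 'cy': 245.86309036170337, 'pose': array([[ 9.99031010e-04,  9.90318879e-01, -1.38807490e-01,
         2.80142737e-01],
       [-9.99928986e-01, -6.59106528e-04, -1.18991108e-02,
        -3.12826576e-03],
       [-1.18754030e-02,  1.38809520e-01,  9.90247894e-01,
         1.27145079e+00],
       [ 0.00000000e+00,  0.00000000e+00,  0.00000000e+00,
         1.00000000e+00]])}
side {'fx': 580.0517934948512, 'fy': 580.0517934948512, 'cx': 324.46523016980393, 'cy': 235.5265242281859, 'pose': array([[ 7.47236054e-01,  4.92923036e-01, -4.45718701e-01,
        -9.07704803e-02],
       [-6.64558700e-01,  5.54369264e-01, -5.01035382e-01,
        -6.38095150e-01],
       [ 1.20866964e-04,  6.70597942e-01,  7.41820993e-01,
         9.91410095e-01],
       [ 0.00000000e+00,  0.00000000e+00,  0.00000000e+00,
         1.00000000e+00]])}
```

View pics/top0.png

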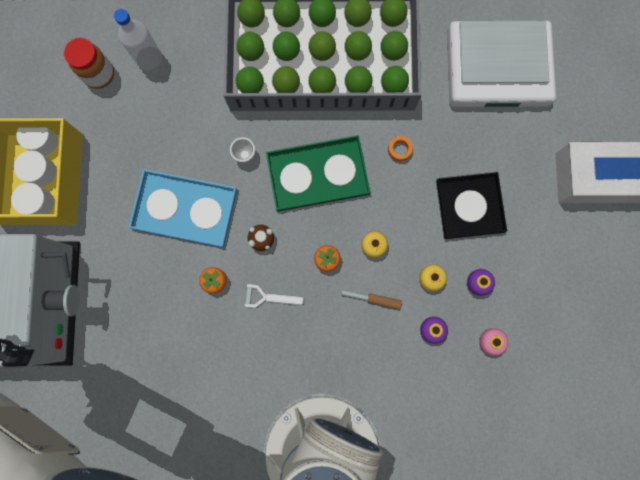

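View pics/side0.png

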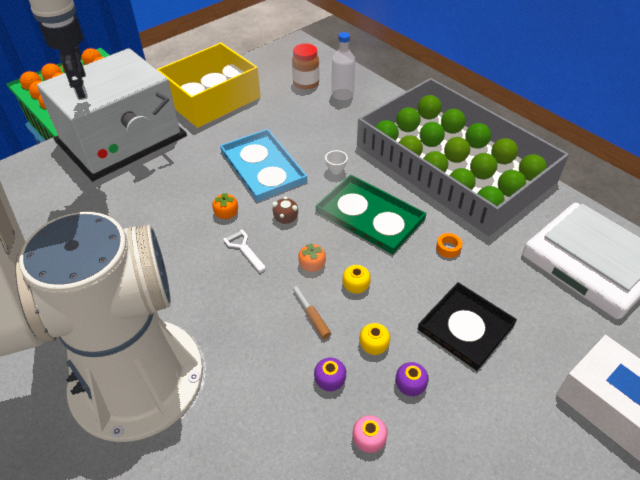

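Top view candidates:
- Peeled: (375,244) and (433,278).
- Unpeeled: (328,259) and (213,280).
- Mouldy: (261,237).
- Lookalikes to avoid: purple (481,282) and (434,330), pink (494,342), the limes in the crate and the oranges in the side view.

The bowl is at (243,150) and the tape roll at (400,148). Next I measure and take the close crop.

```bash
cat > h.py <<'E'
import numpy as np, cv2
def ray(c,u,v,P=None):
    P=c["pose"] if P is None else P
    d=P[:3,:3]@np.array([(u-c["cx"])/c["fx"],-(v-c["cy"])/c["fy"],-1]); return P[:3,3],d
def onz(c,u,v,z,P=None):
    o,d=ray(c,u,v,P); return (o+d*(z-o[2])/d[2])
def proj(c,p,P=None):
    P=c["pose"] if P is None else P
    q=(np.asarray(p)-P[:3,3])@P[:3,:3]
    return np.stack([c["cx"]+c["fx"]*q[...,0]/-q[...,2], c["cy"]-c["fy"]*q[...,1]/-q[...,2]],-1)
def blob(mask,u,v,r):
    m=np.zeros(mask.shape,np.uint8); cv2.circle(m,(int(u),int(v)),r,1,-1); m&=mask.astype(np.uint8)
    n,l,s,ce=cv2.connectedComponentsWithStats(m)
    k=1+np.argmax(s[1:,4]); return ce[k],s[k],(l==k)
a=np.linspace(0,2*np.pi,60)
BODY=np.concatenate([np.c_[r*np.cos(a),r*np.sin(a),0*a+z] for r,z in((.021,0),(.03,.017),(.03,.03),(.02,.043))])
def fit(c,mask,P=None,z0=0.):
    "match the fruit outline's enclosing box centre and hull centroid"
    cs=max(cv2.findContours(mask.astype(np.uint8),0,2)[0],key=cv2.contourArea); hm=cv2.moments(cv2.convexHull(cs))
    t=np.array([hm["m10"],hm["m01"]])/hm["m00"]
    xy=onz(c,*t,z0+.0235,P)[:2]
    for _ in range(5):
        h=cv2.convexHull(proj(c,BODY+[*xy,z0],P).astype(np.float32)); m=cv2.moments(h)
        e=t-np.array([m["m10"],m["m01"]])/m["m00"]
        xy=xy+(onz(c,*(t),z0+.0235,P)-onz(c,*(t-e),z0+.0235,P))[:2]
    return xy,hm["m00"]/m["m00"]
E
python3 - <<'E'
from h import *
import pickle
d=pickle.load(open("cam0.pkl","rb"))
pts={"pA":((375,244),(356,279)),"pB":((433,278),(375,338)),"uA":((328,259),(312,258)),"uB":((213,280),(225,206)),"mo":((261,237),(285,209))}
pads={"blue1":((162,204),(254,153)),"blue2":((206,212),(272,176)),"gr1":((296,178),(352,204)),"gr2":((340,170),(389,223)),"bl":((471,206),(467,325))}
for k,v in pts.items():
    for n,(u,w) in zip(("top","side"),v):
        c=d[n]; hsv=cv2.cvtColor(c["img"],cv2.COLOR_RGB2HSV)
        _,s,m=blob(hsv[...,1]>75,u,w,20)
        m=cv2.morphologyEx(m.astype(np.uint8),cv2.MORPH_CLOSE,np.ones((9,9)))
        xy,r=fit(c,m); print(k,n,xy.round(4),"area ratio",round(r,2))
for k,v in pads.items():
    for n,(u,w) in zip(("top","side"),v):
        c=d[n]; hsv=cv2.cvtColor(c["img"],cv2.COLOR_RGB2HSV)
        ce,s,m=blob((hsv[...,1]<40)&(hsv[...,2]>190),u,w,24)
        print(k,n,onz(c,*ce,.007)[:2].round(4),s[2:])
top=cv2.cvtColor(d["top"]["img"],cv2.COLOR_RGB2BGR)
cv2.imwrite("pics/crop0.png",cv2.resize(top[130:360,190:510],None,fx=2.5,fy=2.5,interpolation=cv2.INTER_CUBIC))
E
```

```text
pA top [ 0.4587 -0.1174] area ratio 0.94
pA side [ 0.46   -0.1192] area ratio 1.04
pB top [ 0.3839 -0.2469] area ratio 0.94
pB side [ 0.3849 -0.249 ] area ratio 1.02
uA top [ 0.4271 -0.0109] area ratio 0.96
uA side [ 0.4284 -0.0126] area ratio 1.02
uB top [0.3779 0.2459] area ratio 0.95
uB side [0.3787 0.2438] area ratio 1.03
mo top [0.4745 0.1393] area ratio 0.83
mo side [0.4753 0.1374] area ratio 0.87
blue1 top [0.5563 0.3724] [ 30  30 727]
blue1 side [0.5551 0.3681] [ 28  18 395]
blue2 top [0.5355 0.2703] [ 31  30 738]
blue2 side [0.5352 0.2667] [ 28  19 442]
gr1 top [0.6187 0.0618] [ 30  29 684]
gr1 side [0.6188 0.0591] [ 30  21 504]
gr2 top [ 0.6375 -0.0404] [ 30  29 676]
gr2 side [ 0.6377 -0.0429] [ 31  23 555]
bl top [ 0.5507 -0.3414] [ 30  29 684]
bl side [ 0.5518 -0.3439] [ 36  30 862]
```

View pics/crop0.png

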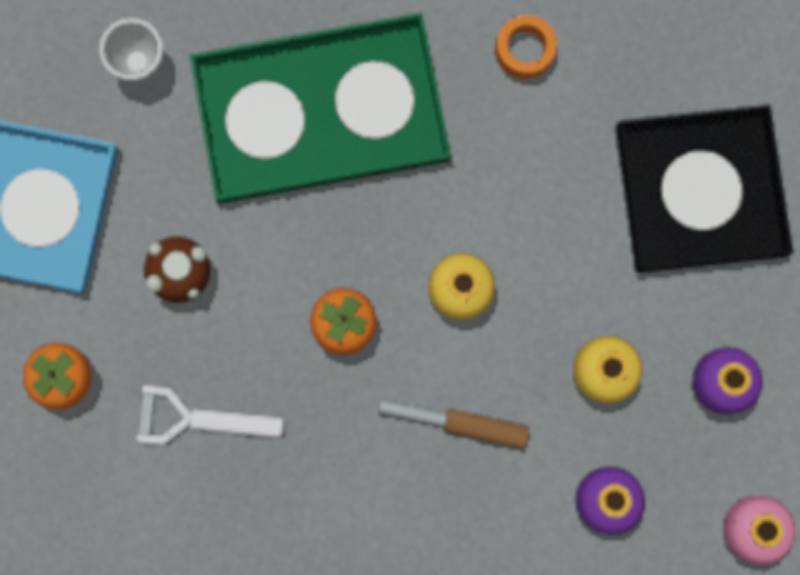

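The crop confirms the choice: two yellow with a dark disc, two orange with leaves, and one brown with blotches. The two cameras agree to about 2 mm and the pad spacing comes out at 104 mm, as it should. Every grasp fits with the jaws along world x, so I turn the tool to yaw 0 and start with the orange one at (0.378, 0.245).

Emit:
{"fn": "play_rows", "kwargs": {
  "steps": [
    [[-2.5,2.5,1,0,0,0.12],[-5,5,2,0,0,0.24],[-7.5,7.5,3,0,0,0.36],[-10,10,4,0,0,0.48],[-12.4,12.4,5,0,0,0.58]]
  ],
  "grip": 1,
  "newtons": 30
}}

```text
t: 0.6
eef_pos: [0.3143, 0.4079, 0.1917]
tcp_rot: [0.0, 0.959, 0.283, -0.0]
wrist_force: [1.0, -0.4, -0.3]
grip_width: 1.0
```

Emit:
{"fn": "play_rows", "kwargs": {
  "steps": [
    [[-0.7,3.4,1,0,0,0.12],[-1.4,6.8,2,0,0,0.24],[-2.1,10.2,3,0,0,0.36],[-2.8,13.8,4,0,0,0.48],[-3.5,17.1,5.2,0,0,0.576]]
  ]
}}

```text
t: 1.1
eef_pos: [0.3788, 0.2458, 0.14]
tcp_rot: [-0.0, 1.0, -0.001, 0.0]
wrist_force: [0.2, -0.3, -0.3]
grip_width: 1.0
```

Emit:
{"fn": "play_rows", "kwargs": {
  "steps": [
    [[0,0,0,0,0,0],[0,0,0,0,0,0],[0,0,0,0,0,0],[0,0,0,0,0,0],[0,0,0,0,0,0]]
  ]
}}

```text
t: 1.6
eef_pos: [0.3783, 0.2481, 0.1406]
tcp_rot: [-0.0, 1.0, 0.002, 0.0]
wrist_force: [0.6, 0.5, -0.8]
grip_width: 1.002
```

```bash
python3 - <<'E'
from cell import readout, vision
from h import *
for i in range(2):
    s=readout.observe(); print(s["eef_pos"],s["tcp_rot"],s["joint_velocities"].round(3))
    c=vision.read_camera("wrist")
cv2.imwrite("pics/w1.png",cv2.cvtColor(c["img"],cv2.COLOR_RGB2BGR)); print({k:v for k,v in c.items() if k!="img"})
from scipy.spatial.transform import Rotation as R
T=np.eye(4); T[:3,:3]=R.from_quat(s["tcp_rot"],scalar_first=True).as_matrix(); T[:3,3]=s["eef_pos"]
P=T@c["tool_from_camera"]; print("expected px",proj(c,[.378,.2448,.0235],P), P[:3,3])
hsv=cv2.cvtColor(c["img"],cv2.COLOR_RGB2HSV); u,v=proj(c,[.378,.2448,.0235],P)
_,st,m=blob(hsv[...,1]>75,u,v,200); print(st, fit(c,m,P))
E
```

```text
[0.37833615 0.24808509 0.14055499] [-2.01057841e-04  9.99997193e-01  2.34774011e-03  2.49770152e-04] [-0.004 -0.     0.006 -0.001 -0.     0.002]
[0.37830941 0.24794983 0.14048763] [-1.40952917e-04  9.99997429e-01  2.25583506e-03  1.83431258e-04] [-0.006 -0.001  0.002  0.    -0.002  0.002]
{'fx': 401.4307302825095, 'fy': 401.4307302825095, 'cx': 323.9726754406561, 'cy': 247.0384518757293, 'tool_from_camera': array([[ 9.99999068e-01,  4.93283408e-05,  1.36475310e-03,
         6.82195114e-04],
       [ 4.70950789e-04, -9.50499528e-01, -3.10725644e-01,
        -7.95128518e-02],
       [ 1.28186960e-03,  3.10725997e-01, -9.50498665e-01,
        -1.32567598e-01],
       [ 0.00000000e+00,  0.00000000e+00,  0.00000000e+00,
         1.00000000e+00]])}
expected px [322.91914227 248.65367349] [0.37858431 0.32742747 0.27307782]
[ 432  121   90  170 8723] (array([0.47848438, 0.26282814]), 1.2315027094388802)
```

View pics/w1.png

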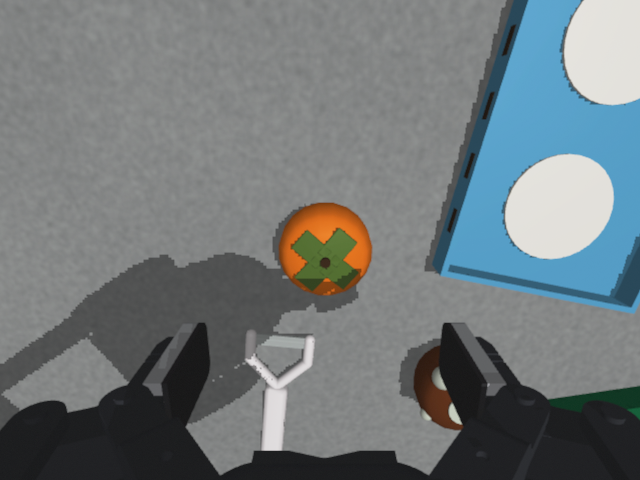

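Wrist view: the orange fruit is at (325,249) against a predicted (323,249), so vision and pose agree to about 2 mm. I go down.

Emit:
{"fn": "play_rows", "kwargs": {
  "steps": [
    [[0.1,0.3,3,0,0,0],[0.1,0.3,6,0,0,0],[0.1,0.3,9,0,0,0],[0.1,0.3,11.5,0,0,0],[0.1,0.3,12.7,0,0,0]]
  ]
}}

```text
t: 2.2
eef_pos: [0.3785, 0.2439, 0.0116]
tcp_rot: [0.001, 1.0, 0.002, -0.001]
wrist_force: [0.5, -0.5, 0.4]
grip_width: 0.997
```

Emit:
{"fn": "play_rows", "kwargs": {
  "steps": [
    [[0,0,0,0,0,0],[0,0,0,0,0,0],[0,0,0,0,0,0],[0,0,0,0,0,0],[0,0,0,0,0,0]]
  ],
  "grip": -1,
  "newtons": 30
}}

```text
t: 2.7
eef_pos: [0.38, 0.2446, 0.0141]
tcp_rot: [-0.0, 1.0, 0.002, 0.001]
wrist_force: [0.3, 0.1, 3.6]
grip_width: 0.687
```

Emit:
{"fn": "play_rows", "kwargs": {
  "steps": [
    [[0,0,0,0,0,0],[0,0,0,0,0,0],[0,0,0,0,0,0],[0,0,0,0,0,0],[0,0,0,0,0,0]]
  ]
}}

```text
t: 3.2
eef_pos: [0.3801, 0.2446, 0.014]
tcp_rot: [-0.0, 1.0, 0.001, 0.001]
wrist_force: [-0.6, -1.1, 8.2]
grip_width: 0.69
```

Emit:
{"fn": "play_rows", "kwargs": {
  "steps": [
    [[0,0,-1,0,0,0],[0,0,-3,0,0,0],[0,0,-6,0,0,0],[0,0,-9,0,0,0],[0,0,-12,0,0,0]]
  ]
}}

```text
t: 3.7
eef_pos: [0.3791, 0.244, 0.135]
tcp_rot: [0.0, 1.0, 0.001, -0.0]
wrist_force: [0.1, -0.6, -1.0]
grip_width: 0.687
```

Emit:
{"fn": "play_rows", "kwargs": {
  "steps": [
    [[2,1,0,0,0,0],[6,4,0,0,0,0],[10,8,0,0,0,0],[14,11,0,0,0,0],[18,14,0,0,0,0]]
  ]
}}

```text
t: 4.2
eef_pos: [0.5557, 0.107, 0.1341]
tcp_rot: [-0.0, 1.0, 0.001, 0.0]
wrist_force: [0.6, 0.9, -0.7]
grip_width: 0.686
```

Emit:
{"fn": "play_rows", "kwargs": {
  "steps": [
    [[2,1.5,0,0,0,0],[4,3,0,0,0,0],[6,4.5,0,0,0,0],[6,4.5,0,0,0,0],[6,4.5,0,0,0,0]]
  ]
}}

```text
t: 4.7
eef_pos: [0.6144, 0.0635, 0.1334]
tcp_rot: [-0.0, 1.0, 0.001, -0.0]
wrist_force: [-0.5, 0.5, -0.8]
grip_width: 0.688
```

```bash
python3 - <<'E'
from cell import readout, vision
import cv2
s=readout.observe(); print(s["eef_pos"],s["tcp_rot"],s["wrist_force"])
c=vision.read_camera("wrist")
cv2.imwrite("pics/w2.png",cv2.cvtColor(c["img"],cv2.COLOR_RGB2BGR))
E
```

```text
[0.61437905 0.06352845 0.1334137 ] [-2.98232750e-05  9.99999429e-01  9.97064726e-04 -3.82917206e-04] [-0.53541309  0.45307913 -0.80630912]
```

View pics/w2.png

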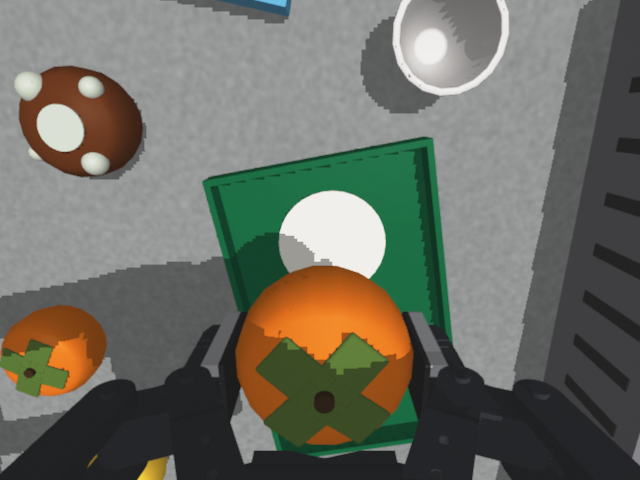

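The fruit sits square in the jaws, and green pad 1 is right where computed. I lower it.

Emit:
{"fn": "play_rows", "kwargs": {
  "steps": [
    [[0.4,0.3,3,0,0,0],[0.4,0.3,6,0,0,0],[0.4,0.3,8.5,0,0,0],[0.4,0.3,10,0,0,0],[0.4,0.3,10.5,0,0,0]]
  ]
}}

```text
t: 5.25
eef_pos: [0.6173, 0.0613, 0.027]
tcp_rot: [0.0, 1.0, 0.002, -0.001]
wrist_force: [-0.8, 1.1, -1.5]
grip_width: 0.687
```

Emit:
{"fn": "play_rows", "kwargs": {
  "steps": [
    [[0,0,0,0,0,0],[0,0,0,0,0,0],[0,0,0.1,0,0,0],[0,0,0.2,0,0,0],[0,0,0.3,0,0,0]]
  ]
}}

```text
t: 5.75
eef_pos: [0.6191, 0.0608, 0.0258]
tcp_rot: [-0.0, 1.0, 0.001, 0.0]
wrist_force: [-0.0, -0.0, -1.6]
grip_width: 0.69
```

Emit:
{"fn": "play_rows", "kwargs": {
  "steps": [
    [[0,0,0.1,0,0,0],[0,0,0.2,0,0,0],[0,0,0.3,0,0,0],[0,0,0.35,0,0,0],[0,0,0.35,0,0,0]]
  ]
}}

```text
t: 6.25
eef_pos: [0.6187, 0.0608, 0.0217]
tcp_rot: [0.0, 1.0, 0.002, -0.0]
wrist_force: [0.2, 0.4, -1.4]
grip_width: 0.684
```

Emit:
{"fn": "play_rows", "kwargs": {
  "steps": [
    [[0,0,0.05,0,0,0],[0,0,0.1,0,0,0],[0,0,0.15,0,0,0],[0,0,0.15,0,0,0],[0,0,0.15,0,0,0]]
  ]
}}

```text
t: 6.75
eef_pos: [0.6189, 0.0608, 0.0213]
tcp_rot: [-0.0, 1.0, 0.001, 0.0]
wrist_force: [-4.1, 0.3, 10.1]
grip_width: 0.687
```

Contact felt (10 N), so I release and lift.

Emit:
{"fn": "play_rows", "kwargs": {
  "steps": [
    [[0,0,0,0,0,0],[0,0,0,0,0,0],[0,0,0,0,0,0],[0,0,0,0,0,0],[0,0,0,0,0,0]]
  ],
  "grip": 1
}}

```text
t: 7.25
eef_pos: [0.6188, 0.0608, 0.0202]
tcp_rot: [0.0, 1.0, 0.002, -0.0]
wrist_force: [0.2, 0.2, 1.2]
grip_width: 0.996
```

Emit:
{"fn": "play_rows", "kwargs": {
  "steps": [
    [[0,0,-1,0,0,0],[0,0,-3,0,0,0],[0,0,-6,0,0,0],[0,0,-9,0,0,0],[0,0,-12,0,0,0]]
  ]
}}

```text
t: 7.75
eef_pos: [0.6187, 0.0608, 0.1421]
tcp_rot: [-0.0, 1.0, 0.002, 0.0]
wrist_force: [-0.5, 0.1, 0.2]
grip_width: 1.0
```

Emit:
{"fn": "play_rows", "kwargs": {
  "steps": [
    [[-3,1,0,0,0,0],[-7,2.7,0,0,0,0],[-11,4.2,0,0,0,0],[-15,5.7,0,0,0,0],[-19,7.3,0,0,0,0]]
  ]
}}

```text
t: 8.25
eef_pos: [0.4275, -0.0131, 0.1409]
tcp_rot: [0.0, 1.0, 0.002, 0.0]
wrist_force: [0.5, -0.6, 0.0]
grip_width: 0.997
```

Emit:
{"fn": "play_rows", "kwargs": {
  "steps": [
    [[0,0,0,0,0,0],[0,0,2,0,0,0],[0,0,4,0,0,0],[0,0,4,0,0,0],[0,0,4,0,0,0]]
  ]
}}

```text
t: 8.75
eef_pos: [0.4293, -0.0127, 0.1007]
tcp_rot: [0.0, 1.0, 0.002, -0.0]
wrist_force: [-0.2, 0.6, -0.1]
grip_width: 1.002
```

```bash
cat > w.py <<'E'
import sys; from cell import readout, vision
from h import *
from scipy.spatial.transform import Rotation as R
def wrist(x,y,hue=None,save=None):
    s=readout.observe(); c=vision.read_camera("wrist")
    T=np.eye(4); T[:3,:3]=R.from_quat(s["tcp_rot"],scalar_first=True).as_matrix(); T[:3,3]=s["eef_pos"]
    P=T@c["tool_from_camera"]; u,v=proj(c,[x,y,.0235],P)
    hsv=cv2.cvtColor(c["img"],cv2.COLOR_RGB2HSV)
    _,st,m=blob(hsv[...,1]>90,u,v,75); m=cv2.morphologyEx(m.astype(np.uint8),cv2.MORPH_CLOSE,np.ones((15,15)))
    print("tcp",s["eef_pos"].round(4),"px",u.round(),v.round(),"box",st,"fit",fit(c,m,P))
    if save: cv2.imwrite(save,cv2.cvtColor(c["img"],cv2.COLOR_RGB2BGR))
if __name__=="__main__": wrist(float(sys.argv[1]),float(sys.argv[2]),save=sys.argv[3] if len(sys.argv)>3 else None)
E
python3 w.py .4285 -.0118
```

```text
tcp [ 0.4293 -0.0127  0.1007] px 322.0 264.0 box [ 267  209  111  111 9478] fit (array([ 0.42848494, -0.01209766]), 0.9986554947522375)
```

Emit:
{"fn": "play_rows", "kwargs": {
  "steps": [
    [[-0.1,0,3,0,0,0],[-0.1,0,5.5,0,0,0],[-0.1,0,7.5,0,0,0],[-0.1,0,8.7,0,0,0],[-0.1,0,8.7,0,0,0]]
  ]
}}

```text
t: 9.3
eef_pos: [0.4278, -0.0127, 0.0128]
tcp_rot: [-0.0, 1.0, 0.002, -0.001]
wrist_force: [-0.3, 0.2, 1.4]
grip_width: 1.001
```

Emit:
{"fn": "play_rows", "kwargs": {
  "steps": [
    [[0,0,0,0,0,0],[0,0,0,0,0,0],[0,0,0,0,0,0],[0,0,0,0,0,0],[0,0,0,0,0,0]]
  ],
  "grip": -1
}}

```text
t: 9.8
eef_pos: [0.4288, -0.0127, 0.0145]
tcp_rot: [0.0, 1.0, 0.002, 0.001]
wrist_force: [-1.0, 0.4, 7.4]
grip_width: 0.691
```

Emit:
{"fn": "play_rows", "kwargs": {
  "steps": [
    [[0,0,0,0,0,0],[0,0,-2,0,0,0],[0,0,-5,0,0,0],[0,0,-9,0,0,0],[0,0,-12,0,0,0]]
  ]
}}

```text
t: 10.3
eef_pos: [0.4285, -0.0127, 0.1361]
tcp_rot: [0.0, 1.0, 0.002, 0.001]
wrist_force: [-0.3, 0.1, -2.2]
grip_width: 0.692
```

Emit:
{"fn": "play_rows", "kwargs": {
  "steps": [
    [[3,0.4,0,0,0,0],[7,1,0,0,0,0],[12,1.6,0,0,0,0],[17,2.3,0,0,0,0],[20.9,2.9,0,0,0,0]]
  ]
}}

```text
t: 10.8
eef_pos: [0.64, -0.0414, 0.1347]
tcp_rot: [0.0, 1.0, 0.002, 0.001]
wrist_force: [0.9, 0.8, -0.8]
grip_width: 0.694
```

Emit:
{"fn": "play_rows", "kwargs": {
  "steps": [
    [[0,0,0,0,0,0],[0,0,2,0,0,0],[0,0,5,0,0,0],[0,0,5,0,0,0],[0,0,5,0,0,0]]
  ]
}}

```text
t: 11.3
eef_pos: [0.6366, -0.041, 0.0839]
tcp_rot: [-0.0, 1.0, 0.002, -0.0]
wrist_force: [0.7, -0.4, 0.2]
grip_width: 0.687
```

Emit:
{"fn": "play_rows", "kwargs": {
  "steps": [
    [[0.1,0.1,2,0,0,0],[0.1,0.1,4,0,0,0],[0.1,0.1,5.5,0,0,0],[0.1,0.1,6,0,0,0],[0.1,0.1,6,0,0,0]]
  ]
}}

```text
t: 11.8
eef_pos: [0.6381, -0.0421, 0.0234]
tcp_rot: [-0.0, 1.0, 0.002, -0.0]
wrist_force: [-0.0, 0.0, -2.0]
grip_width: 0.689
```

Emit:
{"fn": "play_rows", "kwargs": {
  "steps": [
    [[0,0,0,0,0,0],[0,0,0.05,0,0,0],[0,0,0.1,0,0,0],[0,0,0.1,0,0,0],[0,0,0.1,0,0,0]]
  ]
}}

```text
t: 12.3
eef_pos: [0.6382, -0.0421, 0.0225]
tcp_rot: [0.0, 1.0, 0.001, 0.0]
wrist_force: [0.1, 0.3, -1.1]
grip_width: 0.69
```

Emit:
{"fn": "play_rows", "kwargs": {
  "steps": [
    [[0,0,0.05,0,0,0],[0,0,0.1,0,0,0],[0,0,0.12,0,0,0],[0,0,0.12,0,0,0],[0,0,0.12,0,0,0]]
  ]
}}

```text
t: 12.8
eef_pos: [0.6382, -0.0421, 0.0218]
tcp_rot: [0.0, 1.0, 0.002, 0.0]
wrist_force: [-3.3, -1.3, 7.2]
grip_width: 0.692
```

Emit:
{"fn": "play_rows", "kwargs": {
  "steps": [
    [[0,0,0,0,0,0],[0,0,0,0,0,0],[0,0,0,0,0,0],[0,0,0,0,0,0],[0,0,0,0,0,0]]
  ],
  "grip": 1
}}

```text
t: 13.3
eef_pos: [0.6381, -0.0421, 0.021]
tcp_rot: [-0.0, 1.0, 0.002, -0.0]
wrist_force: [-0.7, -0.9, -0.3]
grip_width: 0.998
```

Emit:
{"fn": "play_rows", "kwargs": {
  "steps": [
    [[0,0,-1,0,0,0],[0,0,-3,0,0,0],[0,0,-6,0,0,0],[0,0,-9,0,0,0],[0,0,-12,0,0,0]]
  ]
}}

```text
t: 13.8
eef_pos: [0.6381, -0.0421, 0.143]
tcp_rot: [0.0, 1.0, 0.002, 0.0]
wrist_force: [0.6, 0.3, -0.0]
grip_width: 1.001
```

Emit:
{"fn": "play_rows", "kwargs": {
  "steps": [
    [[-3,1,0,0,0,0],[-7,3,0,0,0,0],[-11,5,0,0,0,0],[-15,6.5,0,0,0,0],[-17.9,7.7,0,0,0,0]]
  ]
}}

```text
t: 14.3
eef_pos: [0.4568, -0.1201, 0.1416]
tcp_rot: [0.0, 1.0, 0.001, -0.0]
wrist_force: [0.0, -0.2, 0.9]
grip_width: 1.004
```

Emit:
{"fn": "play_rows", "kwargs": {
  "steps": [
    [[0,0,0,0,0,0],[0,0,2,0,0,0],[0,0,4,0,0,0],[0,0,4,0,0,0],[0,0,4,0,0,0]]
  ]
}}

```text
t: 14.8
eef_pos: [0.4599, -0.1195, 0.1015]
tcp_rot: [-0.0, 1.0, 0.002, -0.0]
wrist_force: [-0.6, 0.0, 0.1]
grip_width: 0.995
```

```bash
python3 w.py .4594 -.1183
```

```text
tcp [ 0.4599 -0.1195  0.1015] px 323.0 263.0 box [ 269  209  111  109 9405] fit (array([ 0.46015425, -0.11851625]), 0.9936378094233342)
```

Emit:
{"fn": "play_rows", "kwargs": {
  "steps": [
    [[0,-0.1,3,0,0,0],[0,-0.1,5.5,0,0,0],[0,-0.1,7.5,0,0,0],[0,-0.1,8.8,0,0,0],[0,-0.1,8.8,0,0,0]]
  ]
}}

```text
t: 15.35
eef_pos: [0.4591, -0.1185, 0.0124]
tcp_rot: [-0.0, 1.0, 0.002, -0.001]
wrist_force: [-0.2, 0.2, -0.4]
grip_width: 0.998
```

Emit:
{"fn": "play_rows", "kwargs": {
  "steps": [
    [[0,0,0,0,0,0],[0,0,0,0,0,0],[0,0,0,0,0,0],[0,0,0,0,0,0],[0,0,0,0,0,0]]
  ],
  "grip": -1
}}

```text
t: 15.85
eef_pos: [0.4601, -0.1188, 0.0144]
tcp_rot: [0.0, 1.0, 0.002, 0.001]
wrist_force: [-0.8, 0.1, 5.2]
grip_width: 0.69
```

Emit:
{"fn": "play_rows", "kwargs": {
  "steps": [
    [[0,0,0,0,0,0],[0,0,-2,0,0,0],[0,0,-5,0,0,0],[0,0,-9,0,0,0],[0,0,-12,0,0,0]]
  ]
}}

```text
t: 16.35
eef_pos: [0.4598, -0.1188, 0.1358]
tcp_rot: [0.0, 1.0, 0.001, 0.001]
wrist_force: [0.2, -0.0, -2.0]
grip_width: 0.688
```

Emit:
{"fn": "play_rows", "kwargs": {
  "steps": [
    [[0.5,-3,0,0,0,0],[1.3,-7,0,0,0,0],[2.1,-11,0,0,0,0],[3,-15.5,0,0,0,0],[4,-20,0,0,0,0]]
  ]
}}

```text
t: 16.85
eef_pos: [0.4989, 0.0831, 0.1341]
tcp_rot: [-0.0, 1.0, 0.001, 0.001]
wrist_force: [0.6, -0.3, -1.7]
grip_width: 0.686
```

Emit:
{"fn": "play_rows", "kwargs": {
  "steps": [
    [[0.8,-4,0,0,0,0],[1.6,-8,0,0,0,0],[2.5,-12.5,0,0,0,0],[3.3,-16.5,0,0,0,0],[4,-20,0,0,0,0]]
  ]
}}

```text
t: 17.35
eef_pos: [0.5384, 0.2839, 0.134]
tcp_rot: [-0.0, 1.0, 0.002, 0.001]
wrist_force: [0.5, 0.3, -0.6]
grip_width: 0.685
```

Emit:
{"fn": "play_rows", "kwargs": {
  "steps": [
    [[0.6,-3,0,0,0,0],[1.2,-6,0,0,0,0],[1.6,-8.8,0,0,0,0],[1.6,-8.8,2,0,0,0],[1.6,-8.8,4,0,0,0]]
  ]
}}

```text
t: 17.85
eef_pos: [0.5543, 0.3711, 0.094]
tcp_rot: [-0.001, 1.0, 0.002, 0.001]
wrist_force: [0.5, -0.9, -1.9]
grip_width: 0.686
```

Emit:
{"fn": "play_rows", "kwargs": {
  "steps": [
    [[0,0,0.5,0,0,0],[0,0,1,0,0,0],[0,0,1,0,0,0],[0,0,1,0,0,0],[0,0,1,0,0,0]]
  ]
}}

```text
t: 18.35
eef_pos: [0.5544, 0.3698, 0.0841]
tcp_rot: [-0.0, 1.0, 0.001, 0.001]
wrist_force: [-0.4, -0.0, -1.4]
grip_width: 0.689
```

Emit:
{"fn": "play_rows", "kwargs": {
  "steps": [
    [[0.1,0,2,0,0,0],[0.1,0,4,0,0,0],[0.1,0,5.5,0,0,0],[0.1,0,6,0,0,0],[0.1,0,6,0,0,0]]
  ]
}}

```text
t: 18.85
eef_pos: [0.5548, 0.3696, 0.0229]
tcp_rot: [0.0, 1.0, 0.001, -0.0]
wrist_force: [0.2, -0.5, -2.5]
grip_width: 0.687
```

Emit:
{"fn": "play_rows", "kwargs": {
  "steps": [
    [[0,0,0,0,0,0],[0,0,0.05,0,0,0],[0,0,0.1,0,0,0],[0,0,0.15,0,0,0],[0,0,0.2,0,0,0]]
  ]
}}

```text
t: 19.35
eef_pos: [0.555, 0.3698, 0.0216]
tcp_rot: [-0.0, 1.0, 0.002, 0.0]
wrist_force: [-2.9, -1.0, 7.3]
grip_width: 0.691
```

Emit:
{"fn": "play_rows", "kwargs": {
  "steps": [
    [[0,0,0,0,0,0],[0,0,0,0,0,0],[0,0,0,0,0,0],[0,0,0,0,0,0],[0,0,0,0,0,0]]
  ],
  "grip": 1
}}

```text
t: 19.85
eef_pos: [0.5549, 0.3696, 0.021]
tcp_rot: [0.0, 1.0, 0.001, -0.0]
wrist_force: [-0.4, -0.8, 0.3]
grip_width: 1.002
```

Emit:
{"fn": "play_rows", "kwargs": {
  "steps": [
    [[0,0,-1,0,0,0],[0,0,-3,0,0,0],[0,0,-6,0,0,0],[0,0,-9,0,0,0],[0,0,-12,0,0,0]]
  ]
}}

```text
t: 20.35
eef_pos: [0.5548, 0.3697, 0.143]
tcp_rot: [-0.0, 1.0, 0.002, 0.0]
wrist_force: [0.4, -0.5, 0.8]
grip_width: 1.002
```

Emit:
{"fn": "play_rows", "kwargs": {
  "steps": [
    [[-1,3,0,0,0,0],[-2.2,7.5,0,0,0,0],[-3.4,12,0,0,0,0],[-4.6,16.5,0,0,0,0],[-6,21,0,0,0,0]]
  ]
}}

```text
t: 20.85
eef_pos: [0.4951, 0.158, 0.1419]
tcp_rot: [-0.0, 1.0, 0.002, 0.001]
wrist_force: [1.0, 0.0, -0.5]
grip_width: 1.006
```

Emit:
{"fn": "play_rows", "kwargs": {
  "steps": [
    [[-1.2,4.2,0,0,0,0],[-2.4,8.4,0,0,0,0],[-3.6,12.6,0,0,0,0],[-4.8,16.8,0,0,0,0],[-6,21,0,0,0,0]]
  ]
}}

```text
t: 21.35
eef_pos: [0.4357, -0.0522, 0.1419]
tcp_rot: [0.0, 1.0, 0.002, 0.001]
wrist_force: [1.0, -0.2, -0.2]
grip_width: 1.0
```

Emit:
{"fn": "play_rows", "kwargs": {
  "steps": [
    [[-1.2,4.2,0,0,0,0],[-2.4,8.4,0,0,0,0],[-3.6,12.6,0,0,0,0],[-4.6,17,0,0,0,0],[-5,19.8,0,0,0,0]]
  ]
}}

```text
t: 21.85
eef_pos: [0.386, -0.2515, 0.142]
tcp_rot: [0.001, 1.0, 0.001, 0.001]
wrist_force: [0.7, 0.6, 0.1]
grip_width: 1.004
```

Emit:
{"fn": "play_rows", "kwargs": {
  "steps": [
    [[0,0,0,0,0,0],[0,0,2,0,0,0],[0,0,4,0,0,0],[0,0,4,0,0,0],[0,0,4,0,0,0]]
  ]
}}

```text
t: 22.35
eef_pos: [0.3868, -0.2484, 0.1015]
tcp_rot: [-0.0, 1.0, 0.002, -0.0]
wrist_force: [-0.2, 0.0, 0.4]
grip_width: 1.0
```

```bash
python3 w.py .3844 -.2478 pics/w3.png
```

```text
tcp [ 0.3868 -0.2484  0.1015] px 319.0 264.0 box [ 266  210  110  109 9403] fit (array([ 0.38522495, -0.24798661]), 0.995702839918518)
```

Emit:
{"fn": "play_rows", "kwargs": {
  "steps": [
    [[-0.1,0,3,0,0,0],[-0.15,0,5.5,0,0,0],[-0.15,0,7.5,0,0,0],[-0.15,0,8.8,0,0,0],[-0.15,0,8.8,0,0,0]]
  ]
}}

```text
t: 22.9
eef_pos: [0.3851, -0.2485, 0.0127]
tcp_rot: [-0.0, 1.0, 0.002, -0.001]
wrist_force: [-0.4, -0.6, 1.1]
grip_width: 1.004
```

Emit:
{"fn": "play_rows", "kwargs": {
  "steps": [
    [[0,0,0,0,0,0],[0,0,0,0,0,0],[0,0,0,0,0,0],[0,0,0,0,0,0],[0,0,0,0,0,0]]
  ],
  "grip": -1
}}

```text
t: 23.4
eef_pos: [0.386, -0.2493, 0.0145]
tcp_rot: [0.001, 1.0, 0.001, 0.001]
wrist_force: [-1.2, 1.2, 7.8]
grip_width: 0.691
```

Emit:
{"fn": "play_rows", "kwargs": {
  "steps": [
    [[0,0,0,0,0,0],[0,0,-2,0,0,0],[0,0,-5,0,0,0],[0,0,-9,0,0,0],[0,0,-12,0,0,0]]
  ]
}}

```text
t: 23.9
eef_pos: [0.3856, -0.2491, 0.1359]
tcp_rot: [0.001, 1.0, 0.001, 0.001]
wrist_force: [0.8, 0.1, -1.7]
grip_width: 0.689
```

Emit:
{"fn": "play_rows", "kwargs": {
  "steps": [
    [[1,-3,0,0,0,0],[2.2,-7,0,0,0,0],[3.4,-11,0,0,0,0],[4.6,-15.5,0,0,0,0],[6,-20,0,0,0,0]]
  ]
}}

```text
t: 24.4
eef_pos: [0.4449, -0.0471, 0.1342]
tcp_rot: [0.0, 1.0, 0.001, 0.001]
wrist_force: [1.2, -0.2, -1.9]
grip_width: 0.689
```

Emit:
{"fn": "play_rows", "kwargs": {
  "steps": [
    [[1.2,-4,0,0,0,0],[2.4,-8,0,0,0,0],[3.6,-12,0,0,0,0],[4.8,-16,0,0,0,0],[6,-20,0,0,0,0]]
  ]
}}

```text
t: 24.9
eef_pos: [0.5043, 0.1534, 0.1342]
tcp_rot: [-0.0, 1.0, 0.002, 0.001]
wrist_force: [0.8, -0.8, -0.7]
grip_width: 0.687
```

Emit:
{"fn": "play_rows", "kwargs": {
  "steps": [
    [[1,-4,0,0,0,0],[2,-8,0,0,0,0],[3,-11.7,0,0,0,0],[3,-11.7,2,0,0,0],[3,-11.7,4,0,0,0]]
  ]
}}

```text
t: 25.4
eef_pos: [0.5343, 0.2704, 0.0941]
tcp_rot: [-0.001, 1.0, 0.003, 0.001]
wrist_force: [-0.1, -0.2, -2.2]
grip_width: 0.689
```

Emit:
{"fn": "play_rows", "kwargs": {
  "steps": [
    [[0,0,0.5,0,0,0],[0,0,1,0,0,0],[0,0,1,0,0,0],[0,0,1,0,0,0],[0,0,1,0,0,0]]
  ]
}}

```text
t: 25.9
eef_pos: [0.5342, 0.2686, 0.084]
tcp_rot: [-0.0, 1.0, 0.001, 0.001]
wrist_force: [0.2, 0.4, -1.6]
grip_width: 0.689
```

Emit:
{"fn": "play_rows", "kwargs": {
  "steps": [
    [[0.1,0,2,0,0,0],[0.1,0,4,0,0,0],[0.1,0,5.5,0,0,0],[0.1,0,6,0,0,0],[0.1,0,6,0,0,0]]
  ]
}}

```text
t: 26.4
eef_pos: [0.5346, 0.2685, 0.0228]
tcp_rot: [0.0, 1.0, 0.001, -0.0]
wrist_force: [0.7, -0.0, -1.3]
grip_width: 0.693
```

Emit:
{"fn": "play_rows", "kwargs": {
  "steps": [
    [[0,0,0,0,0,0],[0,0,0.05,0,0,0],[0,0,0.1,0,0,0],[0,0,0.15,0,0,0],[0,0,0.2,0,0,0]]
  ]
}}

```text
t: 26.9
eef_pos: [0.5349, 0.2687, 0.0218]
tcp_rot: [-0.0, 1.0, 0.002, 0.0]
wrist_force: [-3.2, -1.6, 11.2]
grip_width: 0.687
```

Emit:
{"fn": "play_rows", "kwargs": {
  "steps": [
    [[0,0,0,0,0,0],[0,0,0,0,0,0],[0,0,0,0,0,0],[0,0,0,0,0,0],[0,0,0,0,0,0]]
  ],
  "grip": 1
}}

```text
t: 27.4
eef_pos: [0.5347, 0.2686, 0.021]
tcp_rot: [0.0, 1.0, 0.001, -0.0]
wrist_force: [-0.3, -0.0, 0.9]
grip_width: 1.0
```

Emit:
{"fn": "play_rows", "kwargs": {
  "steps": [
    [[0,0,-1,0,0,0],[0,0,-3,0,0,0],[0,0,-6,0,0,0],[0,0,-9,0,0,0],[0,0,-12,0,0,0]]
  ]
}}

```text
t: 27.9
eef_pos: [0.5346, 0.2685, 0.1429]
tcp_rot: [-0.0, 1.0, 0.001, 0.0]
wrist_force: [-0.1, 0.5, -0.1]
grip_width: 1.004
```

Emit:
{"fn": "play_rows", "kwargs": {
  "steps": [
    [[-1,3,0,0,0,0],[-2,6,0,0,0,0],[-4,9,0,0,0,0],[-5,11,0,0,0,0],[-6,13,0,0,0,0]]
  ]
}}

```text
t: 28.4
eef_pos: [0.4744, 0.1374, 0.1418]
tcp_rot: [-0.0, 1.0, 0.001, 0.0]
wrist_force: [-0.2, -0.3, 0.4]
grip_width: 1.002
```

```bash
python3 - <<'E'
from cell import vision
from h import *
import pickle
d={n:vision.read_camera(n) for n in("top","side")}; pickle.dump(d,open("cam1.pkl","wb"))
t=cv2.cvtColor(d["top"]["img"],cv2.COLOR_RGB2BGR)[120:320,110:430]
cv2.imwrite("pics/top1.png",cv2.resize(t,None,fx=2.5,fy=2.5))
s=cv2.cvtColor(d["side"]["img"],cv2.COLOR_RGB2BGR); cv2.imwrite("pics/side1.png",s)
E
python3 w.py .475 .138
```

```text
tcp [0.4736 0.1366 0.1416] px 326.0 241.0 box [ 281  194   93   93 4375] fit (array([0.47577693, 0.13866525]), 0.9537287579845329)
```

View pics/top1.png

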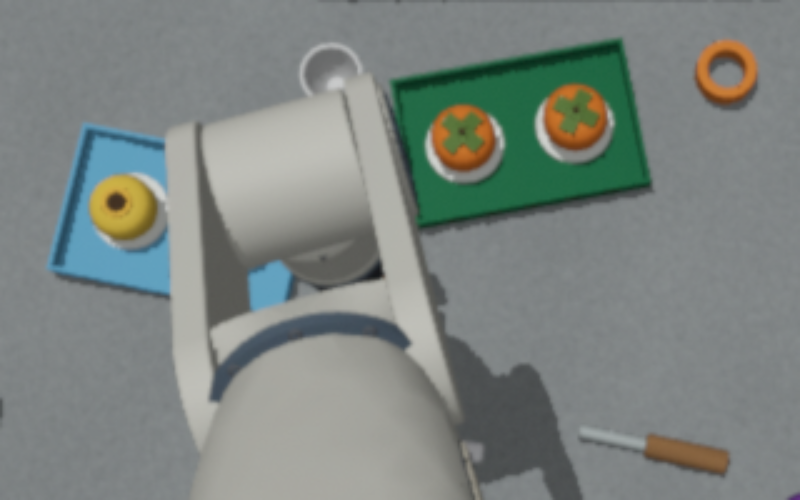

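View pics/side1.png

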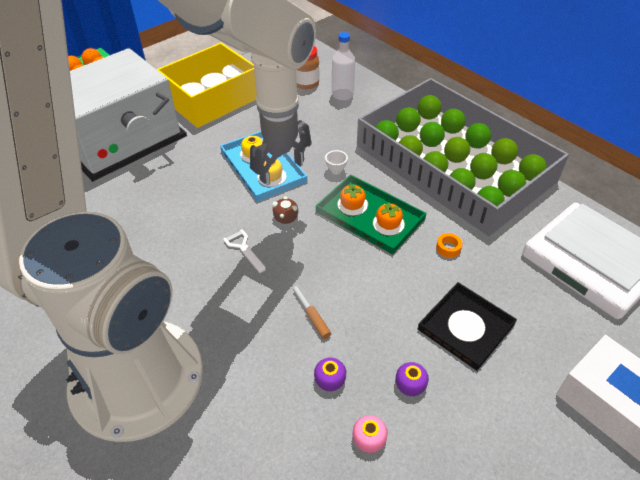

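The green tray holds both orange fruit upright, and the far yellow one is on its pad. The arm hides the second yellow one, so I move aside to check all four before touching the mouldy one.

Emit:
{"fn": "play_rows", "kwargs": {
  "steps": [
    [[-1,5,-1,0,0,0],[-3,10,-2,0,0,0],[-5,15,-3,0,0,0],[-7,20,-3,0,0,0],[-9,24,-3,0,0,0]]
  ]
}}

```text
t: 29.05
eef_pos: [0.3909, -0.0943, 0.1721]
tcp_rot: [0.0, 1.0, 0.002, 0.001]
wrist_force: [0.6, -2.1, 0.7]
grip_width: 0.998
```

```bash
cat > chk.py <<'E'
import sys
from cell import vision
from h import *
F={"pA":(.556,.370),"pB":(.5353,.2686),"uB":(.6188,.0605),"uA":(.6376,-.0417),"mo":(.475,.138)}
if len(sys.argv)>1: F["mo"]=(.5512,-.3427)
for n in("top","side"):
    c=vision.read_camera(n); hsv=cv2.cvtColor(c["img"],cv2.COLOR_RGB2HSV).astype(int); h,s,v=hsv[...,0],hsv[...,1],hsv[...,2]
    for k,p in F.items():
        z=.007 if k!="mo" or len(sys.argv)>1 else 0
        u,w=proj(c,[*p,z+.0235]); m=(s>75)&(h<35)&(v>(60 if k!="mo" else 45))
        if k[0]=="u": m|=(h<65)&(v>60)&(s>75)&(h<58)
        try:
            _,st,b=blob(m,u,w,22); b=cv2.morphologyEx(b.astype(np.uint8),cv2.MORPH_CLOSE,np.ones((9,9)))
            xy,r=fit(c,b,z0=z); print(n,k,"err mm",((xy-p)*1000).round(1),"ratio",round(r,2),st[:4])
        except Exception as e: print(n,k,e)
    cv2.imwrite(f"pics/{n}_chk{len(sys.argv)}.png",cv2.cvtColor(c["img"],cv2.COLOR_RGB2BGR))
E
python3 chk.py
```

```text
top pA err mm [-2.   1.4] ratio 0.89 [146 190  27  26]
top pB err mm [-1.8  2.7] ratio 0.88 [190 199  26  26]
top uB err mm [0.3 1.6] ratio 0.95 [283 161  25  28]
top uA err mm [1. 1.] ratio 0.93 [328 153  25  27]
top mo err mm [-0.7  1.2] ratio 0.84 [248 225  26  26]
side pA err mm [-1.7 -0.5] ratio 0.96 [241 136  23  23]
side pB err mm [-1.2  0.6] ratio 0.95 [259 158  23  24]
side uB err mm [17.2 -3.4] ratio 0.44 [350 184  16  25]
side uA err mm [1.8 0.6] ratio 1.05 [376 203  27  27]
side mo err mm [0.7 0.1] ratio 0.87 [273 199  25  24]
```

View pics/top_chk1.png

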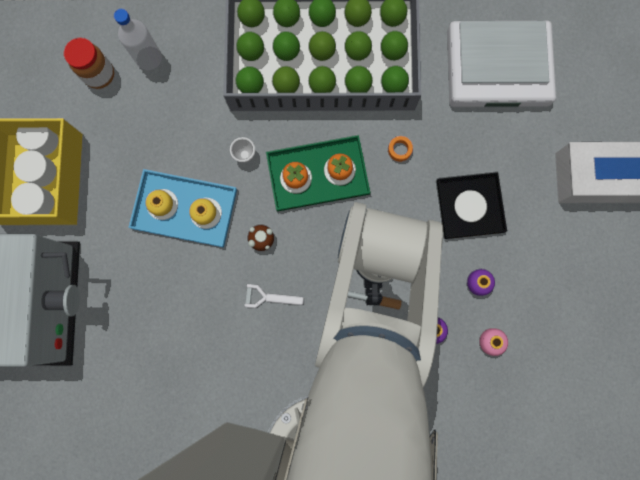

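All four stand within 3 mm of their pad centres; the side fit of unpeeled_b is off only because the arm cuts its mask. The bowl (243,150) and tape (400,148) have not moved. Now the mouldy one.

Emit:
{"fn": "play_rows", "kwargs": {
  "steps": [
    [[1.5,-4,0,0,0,0],[3.5,-9,0,0,0,0],[5.5,-14,0,0,0,0],[7.5,-19,0,0,0,0],[9,-23.5,2,0,0,0]]
  ]
}}

```text
t: 29.65
eef_pos: [0.4784, 0.1355, 0.1569]
tcp_rot: [-0.001, 1.0, 0.002, 0.003]
wrist_force: [0.8, -0.2, 0.4]
grip_width: 1.001
```

Emit:
{"fn": "play_rows", "kwargs": {
  "steps": [
    [[0,-0.5,1,0,0,0],[0,-0.5,3,0,0,0],[0,-0.5,5,0,0,0],[0,-0.5,5,0,0,0],[0,-0.5,5,0,0,0]]
  ]
}}

```text
t: 30.15
eef_pos: [0.4755, 0.1368, 0.1051]
tcp_rot: [0.0, 1.0, 0.002, -0.0]
wrist_force: [-0.3, 0.5, 1.0]
grip_width: 0.998
```

```bash
python3 w.py .4753 .1385
```

```text
tcp [0.4755 0.1368 0.1051] px 323.0 260.0 box [ 271  207  107  107 5888] fit (array([0.47580572, 0.13845807]), 0.965400480015294)
```

Emit:
{"fn": "play_rows", "kwargs": {
  "steps": [
    [[0,-0.15,3,0,0,0],[0,-0.15,6,0,0,0],[0,-0.15,8,0,0,0],[0,-0.15,9.1,0,0,0],[0,-0.15,9.1,0,0,0]]
  ]
}}

```text
t: 30.7
eef_pos: [0.4754, 0.1377, 0.0137]
tcp_rot: [0.0, 1.0, 0.001, -0.0]
wrist_force: [0.0, 0.2, 0.6]
grip_width: 1.005
```

Emit:
{"fn": "play_rows", "kwargs": {
  "steps": [
    [[0,0,0,0,0,0],[0,0,0,0,0,0],[0,0,0,0,0,0],[0,0,0,0,0,0],[0,0,0,0,0,0]]
  ],
  "grip": -1
}}

```text
t: 31.2
eef_pos: [0.4764, 0.1381, 0.0153]
tcp_rot: [-0.0, 1.0, 0.001, 0.001]
wrist_force: [-0.5, -0.4, 5.8]
grip_width: 0.687
```

Emit:
{"fn": "play_rows", "kwargs": {
  "steps": [
    [[0,0,0,0,0,0],[0,0,-2,0,0,0],[0,0,-5,0,0,0],[0,0,-9,0,0,0],[0,0,-12,0,0,0]]
  ]
}}

```text
t: 31.7
eef_pos: [0.4759, 0.138, 0.1367]
tcp_rot: [-0.0, 1.0, 0.001, 0.001]
wrist_force: [0.2, 0.3, -1.9]
grip_width: 0.685
```

Emit:
{"fn": "play_rows", "kwargs": {
  "steps": [
    [[0.4,3,0,0,0,0],[1,7,0,0,0,0],[1.7,11,0,0,0,0],[2.3,15.5,0,0,0,0],[3,20,0,0,0,0]]
  ]
}}

```text
t: 32.2
eef_pos: [0.5063, -0.0637, 0.135]
tcp_rot: [0.0, 1.0, 0.002, 0.001]
wrist_force: [0.6, 1.3, -1.6]
grip_width: 0.681
```

Emit:
{"fn": "play_rows", "kwargs": {
  "steps": [
    [[0.6,4,0,0,0,0],[1.2,8,0,0,0,0],[1.8,12,0,0,0,0],[2.4,16,0,0,0,0],[3,20,0,0,0,0]]
  ]
}}

```text
t: 32.7
eef_pos: [0.5368, -0.2638, 0.1349]
tcp_rot: [0.0, 1.0, 0.001, 0.001]
wrist_force: [0.7, -0.2, -1.1]
grip_width: 0.684
```

Emit:
{"fn": "play_rows", "kwargs": {
  "steps": [
    [[0.6,3,0,0,0,0],[1.2,6,0,0,0,0],[1.6,8.1,0,0,0,0],[1.6,8.1,2,0,0,0],[1.6,8.1,4,0,0,0]]
  ]
}}

```text
t: 33.2
eef_pos: [0.5534, -0.3442, 0.0949]
tcp_rot: [0.001, 1.0, 0.001, 0.001]
wrist_force: [0.0, 0.4, -1.9]
grip_width: 0.685
```

Emit:
{"fn": "play_rows", "kwargs": {
  "steps": [
    [[0,0,0.5,0,0,0],[0,0,1,0,0,0],[0,0,1,0,0,0],[0,0,1,0,0,0],[0,0,1,0,0,0]]
  ]
}}

```text
t: 33.7
eef_pos: [0.5535, -0.3431, 0.0849]
tcp_rot: [0.0, 1.0, 0.002, 0.001]
wrist_force: [-0.8, 0.1, -2.0]
grip_width: 0.685
```

Emit:
{"fn": "play_rows", "kwargs": {
  "steps": [
    [[-0.2,0,2,0,0,0],[-0.2,0,4,0,0,0],[-0.2,0,5.5,0,0,0],[-0.2,0,6,0,0,0],[-0.2,0,6,0,0,0]]
  ]
}}

```text
t: 34.2
eef_pos: [0.5509, -0.3429, 0.0238]
tcp_rot: [-0.0, 1.0, 0.002, -0.0]
wrist_force: [-0.1, -0.3, -1.1]
grip_width: 0.681
```

Emit:
{"fn": "play_rows", "kwargs": {
  "steps": [
    [[0,0,0,0,0,0],[0,0,0.05,0,0,0],[0,0,0.1,0,0,0],[0,0,0.15,0,0,0],[0,0,0.2,0,0,0]]
  ]
}}

```text
t: 34.7
eef_pos: [0.5511, -0.343, 0.0226]
tcp_rot: [0.0, 1.0, 0.001, 0.0]
wrist_force: [-2.3, 1.6, 9.3]
grip_width: 0.687
```

Emit:
{"fn": "play_rows", "kwargs": {
  "steps": [
    [[0,0,0,0,0,0],[0,0,0,0,0,0],[0,0,0,0,0,0],[0,0,0,0,0,0],[0,0,0,0,0,0]]
  ],
  "grip": 1
}}

```text
t: 35.2
eef_pos: [0.5509, -0.3429, 0.0219]
tcp_rot: [-0.0, 1.0, 0.002, -0.0]
wrist_force: [0.8, 0.9, 1.1]
grip_width: 0.997
```

Emit:
{"fn": "play_rows", "kwargs": {
  "steps": [
    [[0,0,-1,0,0,0],[0,0,-3,0,0,0],[0,0,-6,0,0,0],[0,0,-10,0,0,0],[0,0,-14,0,0,0]]
  ]
}}

```text
t: 35.7
eef_pos: [0.5506, -0.3427, 0.1638]
tcp_rot: [-0.0, 1.0, 0.002, -0.0]
wrist_force: [0.6, 0.2, 0.7]
grip_width: 0.999
```

Emit:
{"fn": "play_rows", "kwargs": {
  "steps": [
    [[-3,-3,0,0,0,0],[-6,-7,0,0,0,0],[-9,-12,0,0,0,0],[-12,-17,0,0,0,0],[-15,-20,0,0,0,0]]
  ]
}}

```text
t: 36.2
eef_pos: [0.4054, -0.1485, 0.1627]
tcp_rot: [0.0, 1.0, 0.001, 0.001]
wrist_force: [0.8, -0.3, 0.5]
grip_width: 0.996
```

Emit:
{"fn": "play_rows", "kwargs": {
  "steps": [
    [[0,0,0,0,0,0],[0,0,0,0,0,0],[0,0,0,0,0,0],[0,0,0,0,0,0],[0,0,0,0,0,0]]
  ]
}}

```text
t: 36.7
eef_pos: [0.4067, -0.1506, 0.162]
tcp_rot: [0.0, 1.0, 0.001, 0.0]
wrist_force: [-1.2, 0.3, 0.1]
grip_width: 0.999
```

```bash
python3 chk.py end
```

```text
top pA err mm [-2.   1.4] ratio 0.89 [146 190  27  26]
top pB err mm [-1.8  2.7] ratio 0.88 [190 199  26  26]
top uB err mm [0.3 1.6] ratio 0.95 [283 161  25  28]
top uA err mm [0.9 0.9] ratio 0.93 [328 153  25  27]
top mo err mm [ 0.  -0.7] ratio 0.83 [461 191  27  25]
side pA err mm [-1.7 -0.5] ratio 0.96 [241 136  23  23]
side pB err mm [-1.2  0.6] ratio 0.95 [259 158  23  24]
side uB attempt to get argmax of an empty sequence
side uA err mm [ 5.  -3.8] ratio 0.84 [381 203  22  27]
side mo err mm [ 1.7 -0.7] ratio 0.99 [454 304  31  31]
```

View pics/top_chk2.png

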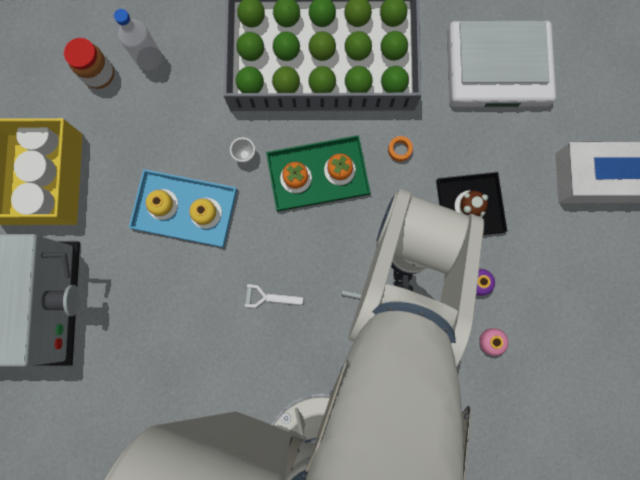

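View pics/side_chk2.png

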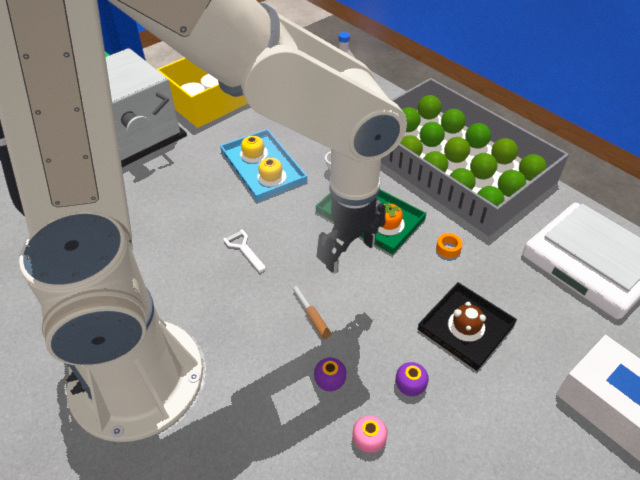

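All five stand upright on their pads and the gripper is clear of everything, so I hand in.

```bash
python3 -c "
from cell import job; print(job.job_done())"
```

```text
the job is handed in; nothing more can be done
None
```

I sorted all five fruit and handed the job in at about 37 s on the robot's clock. The two unpeeled went in the green tray, then the two peeled in the blue tray. The mouldy one went in the black tray last, after I had checked the other four.

- **Placement:** In the final top view every fruit stands upright within about 3 mm of its pad centre. The limit is 14 mm.
- **Set-down:** Each fruit was lowered until it touched the pad, with about 7–11 N at the wrist, and only then released.
- **Bowl and tape roll:** They sit at the same pixels in the top view as at the start, (243,150) and (400,148).
- **Checks that failed or disagreed:** In the last side view the arm hid one unpeeled fruit, so that fit failed. It partly covered the other, which gave a false 5 mm offset. The top view and the earlier side view, where that second fruit was in the clear, put it within 2 mm. For the hidden one I rely on the top view alone, since the arm cut its side fit both times.

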